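# Clip a specimen carrier into the microscope stage

## Robot

A 7-joint arm with a two-finger parallel gripper is mounted at the origin on the work surface. World frame = base frame: x ahead of the robot, y to its left, z up, the work surface at z = 0. Lengths are in m, angles in rad, forces in N, time in s.
With the tool pointing down it reaches from about 0.35 to 0.9 m from the base axis. Payload 8.1 kg.
Tool frame: the origin (TCP) lies on the mounting face of the last link; the fingertips stand r.finger_overhang ahead of it and the grasp point (between the pads) lies 155 mm ahead of it (r.finger_overhang is the distance from the TCP to the fingertips, in m); z points along the fingers, y is the direction in which the jaws open and shut (so a half turn about z gives the same grasp; the last joint's range is limited). The gripper opens to 85 mm and grips with 20 to 120 N. Pads are 22 mm wide; open, the fingers measure 114 mm over their backs; the gripper's body (76 mm by 85 mm) begins 54 mm behind the grasp point. The pads swing forward as they close: fully open they stand 13 mm farther back than shut.
Start: joints at [-1.419, 0.434, 0.025, 1.573, -0.012, 1.134, -0.075], TCP at [0.158, 0.605, 0.405] pointing down, gripper open.
Joint ranges: [-2.62, 2.62], [-0.44, 2.09], [-1.27, 1.32], [0.08, 2.57], [-1.32, 4.46], [0.12, 2], [-2.74, 2.74]. Speed limits (rad/s): [2.22, 2.22, 3.01, 3.01, 3.14, 3.14, 3.14].

## Interface

Orientations are given as [roll, pitch, yaw] about the fixed x, y, z axes, in that order (R = Rz(yaw) Ry(pitch) Rx(roll)).
In Python, from station import telemetry, optics, ticket, r gives the robot as it stands.
- The arm moves only by the tool step_arm, never from a script. Its argument "increments" is a list of rows, each a list of 5 numbers: the finger opening in m, from 0 to 0.0854, then the shift along the tool's x, y, z in m, then the turn about the tool's z in rad. A call has 1 to 20 rows; each row is the pose to reach, as a shift and turn from the pose commanded when the call began, along the tool's axes at that moment; what a row does not reach only later rows make up. A row lasts 1/8 s, in which the tool goes at most 62.5 mm and 10.7 degrees, less where a joint would pass 70% of its speed; a pose out of reach is approached as far as the arm can. A call with a gripper value outside its range is refused whole. The fingers move at their own pace and stop on an object; "newtons" is the grip in N (left out, the last holds). Time passes only in rows, so rows that repeat a pose let the fingers close. It gives the time, the measured TCP pose, the force and the opening at its end, in the units of the state.
- telemetry.state(): the state, without advancing time (a new reading comes with each control period).
- optics.grab_frame(name): name is "scene" or "side" or "wrist"; returns a dict with "pixels" (420x560x3 uint8, blue, green, red), "fx", "fy", "cx", "cy" (pixels), "k1" (the pictures are not rectified: a ray, as slopes to the right and down, at radius r is drawn at 1 + k1 r^2 times it, then the intrinsics apply), "T" (4x4, takes a point from camera to world coordinates). Camera axes: x right, y down, z forward; pixel columns grow to the right and rows downward; lengths in m; the calibration is good to about 2 mm. A picture is of the moment at which its call begins. There is no depth.
- ticket.close_job(): hands the job in, once; it reports no verdict.
The state is a dict: "clock": time; "qpos": joint angles; "joint_velocities": joint speeds; "tau": joint torques, N m; "position": TCP position; "orientation": TCP orientation; "wrist_force": force on the tool from outside, world axes, zero at the start; "moment": the same for the moment, N m; "gripper_width": opening from 0.0 (shut) to 1.0 (fully open).
Only numpy, scipy, OpenCV 4.12 (cv2) and the standard library are available. Lean on these libraries where they do the work, as an engineer would, in place of code of your own. Each camera call takes 0.05 s, during which the arm holds its last target.

## Task

Press the red paddle of the stage clip down until it is firmly on its stop, so that the blue-topped toe tips fully up, and keep a firm but gentle push on it there (about 10 N, never 15 N) for half a second. Then slide the pale specimen carrier along its guide, without lifting it out, until it bears gently but definitely (about 8 N, never 15 N) on the yellow end stop under the raised toe. Finally press the toe down firmly onto the carrier (about 10 N, never 15 N) so that the clip clamps it, let go, and do not disturb the other things on the bench.

Things in the scene. Friction and masses are not known exactly. Their poses are not given: they have to be found in the camera images.
- stage: Low white stage base with black top, 220 (x) x 300 (y) x 40 mm, fixed to the bench, turned up to 0.5 rad. Origin: centre of its underside; z up; top face at z = 40 mm. Offsets given elsewhere as 'stage x, y, z' are in its frame. On it, along y, runs the carrier's guide, ending at the yellow end stop; the clip's arm lies along x and crosses the guide at y = 45 mm.
- guide (a point): Point on the guide's floor: stage x = -35, y = 0, z = 40 mm. The guide runs along stage y between two aluminium rails, each 7 mm wide and 5 mm high, 43.4 mm apart, from stage y = -148 to +87 mm.
- pivot_low (a point): Lowest place of the clip's hinge axis (along stage y): stage x = 30, y = 45, z = 66 mm. The post that carries it is set by hand, 0 to 10 mm higher than this, differently each time; that height is NOT measured, and the whole clip sits higher by it. Post: two aluminium cheeks, 24 mm long in x, 31 mm over all in y, reaching 12 mm above the axis.
- end_stop: Yellow rubber-backed end stop on the stage (gives 0.05 mm per N), 52 (x) x 14 (y) x 14 mm. Origin: on the stage's top face, below the middle of the face that the carrier meets (stage x = -35, y = 75, z = 40 mm); that face looks to stage -y.
- clip (a joint): Clip angle, rad. 0 = shut on nothing; grows as the paddle sinks and the toe rises; hard stop at 0.36. Its pivot is stiff: it moves only under about 5.5 N at the paddle or toe (the same all the way, 1 N more at 40 mm/s) and stays where it is left. Less than fully open, the carrier's ridge may not pass under the toe. Pressed down on the seated carrier it reads 0.03 to 0.19 and goes on clamping when let go.
- paddle_shut_low (a point): Where the axis of the red press roller's middle is with the clip shut and the post lowest: stage x = 95, y = 45, z = 72 mm; really 0 to 10 mm above it. The roller, on the clip's far (stage +x) end, has 16 mm diameter, is 40 mm long along stage y and turns freely. Pressed home on the stop it is 23 mm lower and 2 mm nearer to the pivot in x.
- toe_open_low (a point): Where the middle of the toe's blue roller is with the clip fully open and the post lowest: stage x = -29, y = 45, z = 94.5 mm; really 0 to 10 mm above it. Roller: 12 mm diameter, 26 mm long along stage y, turns freely; the toe is the clip's near end, over the guide; press here to shut. With the foot on the seated carrier the roller is at stage x = -33 to -35, z = 84 mm, whatever the post's height.
- foot (a joint): How far the black rubber foot under the toe is squeezed (m), 0 = free; 0.1 mm per N; it shows the clamping force. The foot, 12 mm diameter, 18 mm long along y, hangs 24 mm under the blue roller's axis. Clip shut on nothing: its underside is 2 to 12 mm above the guide's floor, so it blocks the carrier; clip fully open: 26 to 36 mm.
- carrier: Pale specimen carrier, a plate 40 (x) x 76 (y) x 14 mm with a pink window; on its +y end a green ridge 36 x 10 mm, up to 22 mm. 0.2 kg; lies in the guide with 1.7 mm play each side, 9 mm of the plate above the rails. Origin: centre of its underside; axes as the stage's. Starts 80 to 100 mm short of the stop. Seated, its +y end is on the end stop, its origin at stage y = 37 mm.
- dish: Closed round culture dish, 57 mm across, 14 mm high, on the far right part of the stage. Leave alone.
- bin: Blue open plastic bin 120 x 150 x 60 mm on the bench. Origin under its centre. Leave alone.
- cup: Colourful cup, 64 mm across, 75 mm high. Leave alone.
- tissue_box: White and green carton 120 x 130 x 85 mm. Leave alone.
- well_plate: Closed well plate 85 x 127 x 16 mm. Leave alone.
- power_brick: Black power supply 60 x 130 x 35 mm. Leave alone.
- wash_bottle: White bottle with a red cap, 60 mm across, 170 mm high. Leave alone.
Not all that is in view belongs to the job. There is more than one size of the carrier; the one meant has the size given above.

How it is judged:
On the way, in this order (a step that is already met when the one before it is completed fails the run):
1. the paddle is pressed home on its stop (clip past 0.35 rad) and held there with more than 7 N (value of joint clip above 0.35 rad and contact force between the fingers and stage above 7 N), for 0.25 s.
2. with the clip still open (past 0.32 rad), the carrier is pushed onto the end stop (within 2 mm, more than 3 N) (value of joint clip above 0.32 rad and y of carrier in the frame of stage between 0.035 and 0.039 m and x of carrier in the frame of stage between -0.038 and -0.032 m and z of carrier in the frame of stage below 0.043 m and contact force between carrier and end_stop above 3 N), for 0.1 s.
At the end, for the whole second after the job is handed in: The clip is shut on the carrier (below 0.25 rad) with its rubber foot squeezed by more than 0.1 mm (1 N); the carrier lies flat in its guide (within 3 mm of its height, 3 mm sideways), within 2 mm of the end stop, at rest (value of joint clip below 0.25 rad and value of joint foot above 0.0001 m and y of carrier in the frame of stage between 0.035 and 0.039 m and x of carrier in the frame of stage between -0.038 and -0.032 m and z of carrier in the frame of stage below 0.043 m and linear speed of carrier below 0.01 m/s); the robot touches nothing.
It fails at once if the stage or its clip (paddle or toe) is pressed with more than 15 N (contact force between the fingers and stage above 15 N).
It fails at once if the carrier is driven onto the end stop with more than 15 N (contact force between carrier and end_stop above 15 N).
It fails at once if the carrier is lifted out of its guide (more than 10 mm) (z of carrier in the frame of stage above 0.05 m).
It fails at once if one of the other things (dish, bin, cup, carton, well plate, power supply, bottle) is moved by more than 15 mm (distance of any of dish, bin, cup, tissue_box, well_plate, power_brick, wash_bottle from where it was at the start of the episode above 0.015 m).
It also fails if it takes over 72 s, if anything falls off the work surface, if the arm or the gripper's body presses on something with over 40 N, if the wrist force passes 120 N, or if a joint passes its speed limit or range.

## Working session

There is one attempt and no reset: what is moved stays moved. The work goes in short steps, Python scripts to look and compute and a tool call to move; the robot and the scene stay as the last step left them, time stands still between calls to the robot, and variables do not carry over. Pictures are saved under pics/ and viewed, and the job is handed in when it is done.

Besides the shell and the picture viewer there is one more tool, called after "Request:" as name(argument=value, ...), one argument or row to a line, values as JSON. step_arm: Moves the arm, as the interface text tells. Its arguments: {"type":"object","properties":{"increments":{"type":"array"},"newtons":{"type":"number"}},"required":["increments"]}

```bash
ls; mkdir -p pics
python3 - <<'E'
from station import telemetry, optics, ticket, r
import cv2
print(telemetry.state()); print(r.finger_overhang)
for n in ("scene","side","wrist"):
    f=optics.grab_frame(n); cv2.imwrite(f"pics/{n}0.png",f["pixels"]); print(n,f["fx"],f["fy"],f["cx"],f["cy"],f["k1"],f["T"])
E
```

```text
pics
{'clock': 0.0, 'qpos': array([-1.41859295,  0.43519369,  0.02499953,  1.57412243, -0.01159559,
        1.13400807, -0.0751123 ]), 'joint_velocities': array([-0.00093347,  0.00127685,  0.00041462, -0.0003779 ,  0.00040424,
        0.00212787,  0.0008907 ]), 'tau': array([ 2.95883310e-04, -6.70473647e+01,  1.02553222e+00, -3.16215205e+01,
        1.57364644e-02,  1.24320816e-02,  2.43489222e-05]), 'position': array([0.15751829, 0.60456936, 0.40393447]), 'orientation': array([-3.14001405e+00,  1.58355934e-04,  2.88668481e+00]), 'wrist_force': array([-0.48883049,  0.21566369, -0.26887155]), 'moment': array([0.00464376, 0.00468764, 0.03727013]), 'gripper_width': 1.0001128994777482}
0.1734
scene 388.9730147997577 388.9730147997577 284.4991835375779 208.81681967721576 -0.1085984075359882 [[ 0.18948712  0.81539573 -0.5470141   1.17299949]
 [ 0.98178222 -0.16533158  0.09364369 -0.10524139]
 [-0.01408204 -0.55479299 -0.83186924  1.03707846]
 [ 0.          0.          0.          1.        ]]
side 413.85446928562527 413.85446928562527 278.31584090271434 213.77709168783372 0.0055776264525048865 [[ 0.8273857  -0.40708593  0.38692887  0.1462666 ]
 [-0.56153818 -0.58687205  0.58331472 -0.57756656]
 [-0.01038148 -0.69990159 -0.71416384  0.78185055]
 [ 0.          0.          0.          1.        ]]
wrist 371.780257609652 371.780257609652 283.4070668378484 205.04815209514328 -0.013649666839134413 [[ 0.25280621  0.9330807   0.25583084  0.09257178]
 [ 0.96751586 -0.24341471 -0.06828125  0.62071795]
 [-0.00143893  0.26478233 -0.96430713  0.37349257]
 [ 0.          0.          0.          1.        ]]
```

View pics/scene0.png

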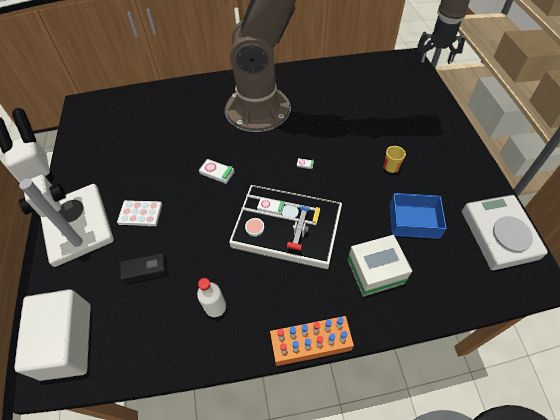

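View pics/side0.png

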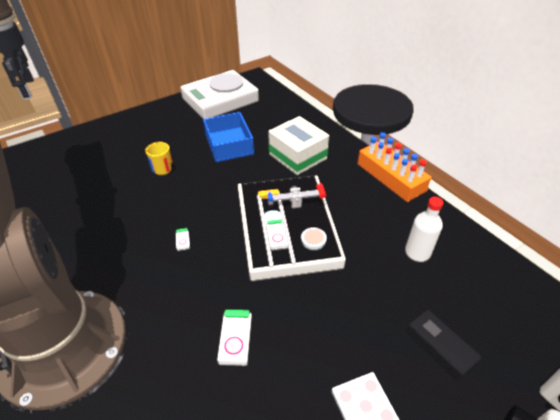

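View pics/wrist0.png

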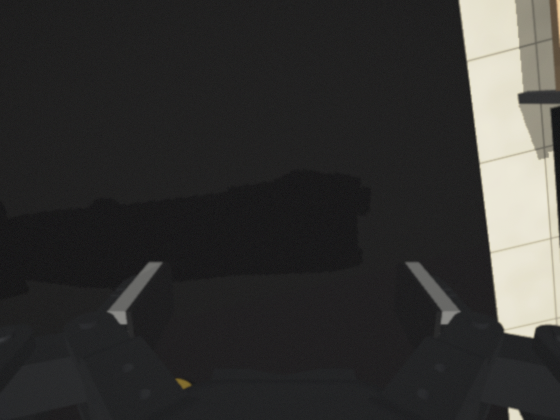

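The scene view shows the stage around (287,225), with the red roller at (295,246) and the yellow stop at (317,214). The side view shows the stage around (290,225). I'll enlarge both.

```bash
cat > h.py <<'E'
import numpy as np, cv2
from station import telemetry, optics, ticket, r
def ray(f,uv):
    x=np.array([(uv[0]-f["cx"])/f["fx"],(uv[1]-f["cy"])/f["fy"]]); s=x.copy()
    for _ in range(20): s=x/(1+f["k1"]*(s@s))
    T=np.array(f["T"]); return T[:3,3],T[:3,:3]@np.array([s[0],s[1],1])
def onz(f,uv,z):
    o,d=ray(f,uv); return o+d*(z-o[2])/d[2]
def proj(f,p):
    T=np.array(f["T"]); c=T[:3,:3].T@(np.asarray(p)-T[:3,3]); s=c[:2]/c[2]; s=s*(1+f["k1"]*(s@s))
    return np.array([s[0]*f["fx"]+f["cx"],s[1]*f["fy"]+f["cy"]])
def tri(f1,u1,f2,u2):
    o1,d1=ray(f1,u1);o2,d2=ray(f2,u2)
    A=np.stack([d1,-d2],1); t=np.linalg.lstsq(A,o2-o1,rcond=None)[0]
    a=o1+d1*t[0];b=o2+d2*t[1]; return (a+b)/2,np.linalg.norm(a-b)
def crop(f,x0,x1,y0,y1,k,name):
    cv2.imwrite("pics/"+name,cv2.resize(f["pixels"][y0:y1,x0:x1],None,fx=k,fy=k,interpolation=cv2.INTER_CUBIC))
E
python3 - <<'E'
from h import *
f=optics.grab_frame("scene"); crop(f,220,350,175,275,6,"sc1.png")
g=optics.grab_frame("side"); crop(g,225,355,165,285,5,"sd1.png")
E
```

```text
(no output)
```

View pics/sc1.png

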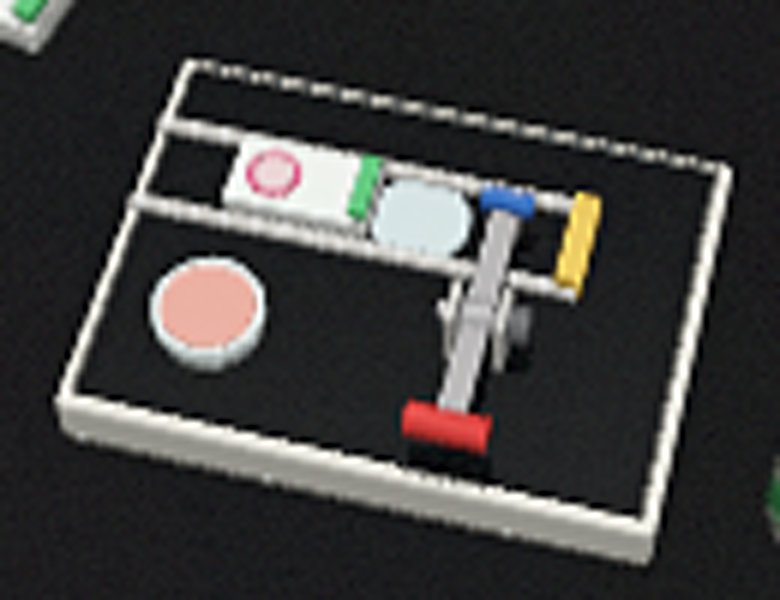

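View pics/sd1.png

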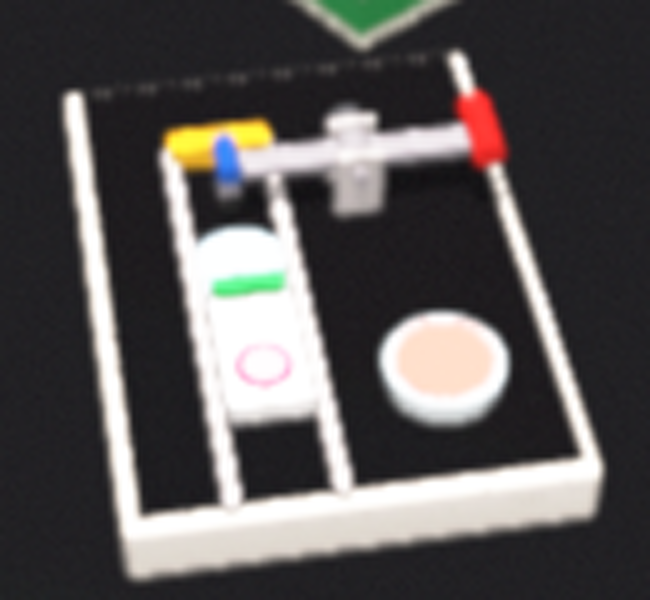

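Run:
```python
from h import *
f=optics.grab_frame("scene"); g=optics.grab_frame("side")
c=lambda u,v:(u/6+220-.42,v/6+175-.42)
d=lambda u,v:(u/5+225-.4,v/5+165-.4)
P=[onz(f,c(*p),.04) for p in [(186,60),(734,164),(648,530),(60,402)]]
Q=[onz(g,d(*p),.04) for p in [(126,522),(67,92),(460,50),(605,462)]]
for p,q in zip(P,Q): print(p,q)
for S in (P,Q):
    S=np.array(S); print(S.mean(0),[np.linalg.norm(S[i]-S[(i+1)%4]) for i in range(4)],[np.degrees(np.arctan2(*(S[(i+1)%4]-S[i])[1::-1])) for i in range(4)])
# colours
def blobs(f,lo,hi,box,n):
    hsv=cv2.cvtColor(f["pixels"],cv2.COLOR_BGR2HSV); m=cv2.inRange(hsv,lo,hi)
    k=np.zeros_like(m);k[box[2]:box[3],box[0]:box[1]]=255;m&=k
    N,l,s,ce=cv2.connectedComponentsWithStats(m)
    i=1+np.argmax(s[1:,4]); pts=np.argwhere(l==i)[:,::-1].astype(np.float32); print(n,s[i],ce[i],cv2.minAreaRect(pts)); return ce[i]
bs=(220,350,175,275);bd=(235,355,170,285)
for n,lo,hi in [("red",(0,150,80),(5,255,255)),("blue",(105,120,60),(125,255,255)),("yel",(18,120,80),(32,255,255)),("green",(45,120,60),(80,255,255)),("pink",(150,40,80),(175,255,255))]:
    a=blobs(f,lo,hi,bs,n);b=blobs(g,lo,hi,bd,n); print(n,tri(f,a,g,b))
```

```text
[ 0.40338518 -0.08239719  0.04      ] [ 0.39968371 -0.07765188  0.04      ]
[0.52752369 0.18738013 0.04      ] [0.52398405 0.18733874 0.04      ]
[0.72182606 0.09145205 0.04      ] [0.72018802 0.09345624 0.04      ]
[ 0.59872943 -0.17273955  0.04      ] [ 0.596595   -0.17251488  0.04      ]
[0.56286609 0.00592386 0.04      ] [np.float64(0.29696830174761585), np.float64(0.21669242651809398), np.float64(0.29146180560735846), np.float64(0.21522341754594784)] [np.float64(65.29039378436234), np.float64(-26.2757895847825), np.float64(-114.98255036525437), np.float64(155.18051098261492)]
[0.56011269 0.00765705 0.04      ] [np.float64(0.2926954131390978), np.float64(0.21750844370772715), np.float64(0.29328461912722115), np.float64(0.21857045894199462)] [np.float64(64.86992511914889), np.float64(-25.5708548542808), np.float64(-114.9236266815024), np.float64(154.27732599429973)]
red [287 241  15   9  87] [293.87356322 245.5862069 ] ((293.8735656738281, 245.54774475097656), (14.540915489196777, 6.221113204956055), 12.994616508483887)
red [316 183  11  16  99] [321.03030303 190.33333333] ((320.9
[... 932 characters left out ...]
 205.37037037] ((280.54998779296875, 205.35000610351562), (2.5298221111297607, 10.435516357421875), 18.43494987487793)
green [268 220  13   4  35] [274.08571429 221.6       ] ((274.015380859375, 221.62310791015625), (2.4806947708129883, 12.279438018798828), 82.87498474121094)
green (array([ 0.5147482 , -0.00435377,  0.05946422]), np.float64(0.0015426534654475463))
pink [261 200   9   8  31] [264.77419355 203.90322581] ((265.0, 203.5), (7.0, 8.0), 90.0)
pink [272 236   8   6  11] [274.72727273 239.54545455] ((274.96722412109375, 239.6393280029297), (7.938286781311035, 3.072885036468506), 39.80556869506836)
pink (array([ 0.49038406, -0.04727176,  0.04840236]), np.float64(0.006957318981481565))
```

Request:
step_arm(
  increments=[
    [0.085,-0.513,-0.491,0.064,0.182],
    [0.085,-0.513,-0.491,0.064,0.182],
    [0.085,-0.513,-0.491,0.064,0.182],
    [0.085,-0.513,-0.491,0.064,0.182],
    [0.085,-0.513,-0.491,0.064,0.182],
    [0.085,-0.513,-0.491,0.064,0.182],
    [0.085,-0.513,-0.491,0.064,0.182],
    [0.085,-0.513,-0.491,0.064,0.182],
    [0.085,-0.513,-0.491,0.064,0.182],
    [0.085,-0.513,-0.491,0.064,0.182],
    [0.085,-0.513,-0.491,0.064,0.182],
    [0.085,-0.513,-0.491,0.064,0.182],
    [0.085,-0.513,-0.491,0.064,0.182],
    [0.085,-0.513,-0.491,0.064,0.182],
    [0.085,-0.513,-0.491,0.064,0.182],
    [0.085,-0.513,-0.491,0.064,0.182],
    [0.085,-0.513,-0.491,0.064,0.182],
    [0.085,-0.513,-0.491,0.064,0.182],
  ],
)

```text
clock: 2.6
position: [0.5301, 0.0006, 0.3408]
orientation: [3.141, 0.0, 2.705]
wrist_force: [0.7, -1.2, -0.8]
gripper_width: 0.998
```

Run:
```python
from h import *
f=optics.grab_frame("wrist"); cv2.imwrite("pics/w1.png",f["pixels"]); s=telemetry.state();print(s["clock"],s["position"],s["orientation"],s["qpos"],s["wrist_force"]); np.save("w1.npy",f,allow_pickle=True)
```

```text
2.65 [5.30146455e-01 4.96948829e-04 3.40735570e-01] [3.14149895e+00 2.46809463e-05 2.70496942e+00] [-0.38228157  0.35539963  0.36779458  1.90819328 -0.15971698  0.90615409
  1.19757446] [-0.53982592 -0.60354314 -0.13761895]
```

View pics/w1.png

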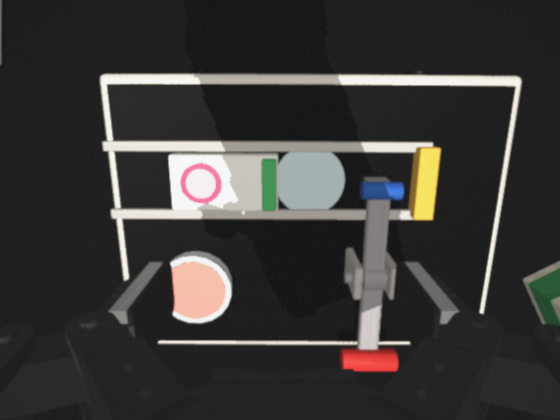

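Run:
```python
from h import *
f=np.load("w1.npy",allow_pickle=True).item(); crop(f,150,450,130,280,2.6,"w1c.png")
s=optics.grab_frame("scene"); g=optics.grab_frame("side"); np.save("s1.npy",s);np.save("g1.npy",g)
crop(s,270,325,195,230,13,"s1c.png"); crop(g,255,300,195,250,11,"g1c.png")
# stage corners from wrist (outer edges of the rim) at z=.04
P=[onz(f,p,.04) for p in [(101,76),(521,79)]]; print(P)
v=P[1]-P[0]; print(np.linalg.norm(v),np.degrees(np.arctan2(v[1],v[0])))
```

```text
[array([ 0.39932971, -0.07832994,  0.04      ]), array([0.52418797, 0.18460596, 0.04      ])]
0.29107537133245737 64.59873531409343
```

View pics/w1c.png

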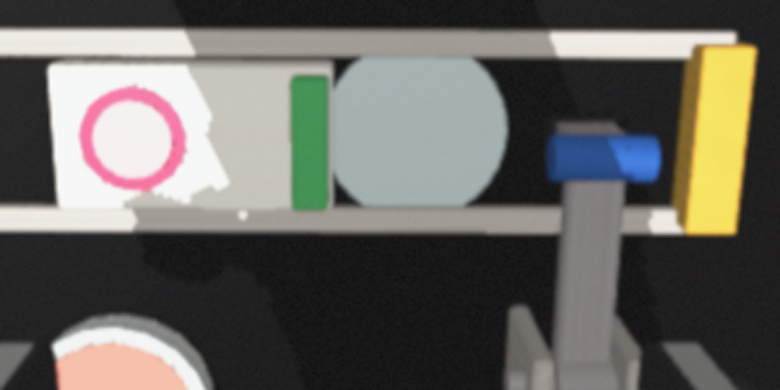

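View pics/s1c.png

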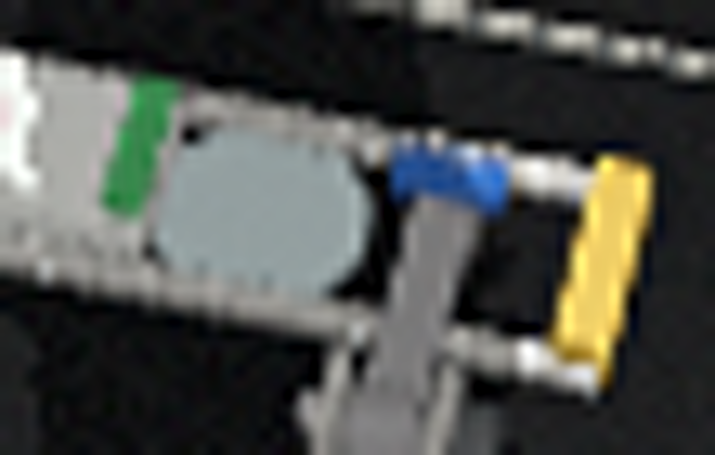

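View pics/g1c.png

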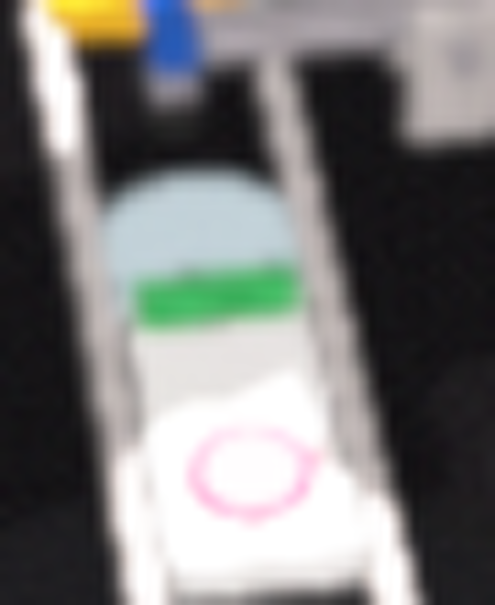

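Run:
```python
from h import *
f=np.load("w1.npy",allow_pickle=True).item();s=np.load("s1.npy",allow_pickle=True).item();g=np.load("g1.npy",allow_pickle=True).item()
O=np.array([0.5613,0.0065]);ya=-0.437
R=np.array([[np.cos(ya),-np.sin(ya)],[np.sin(ya),np.cos(ya)]])
st=lambda p:np.r_[(R.T@(p[:2]-O)),p[2:]]*1000
w=lambda u,v:(u/2.6+150-.3,v/2.6+130-.3)
for n,p,z in [("railTL outer",(104,141.5),.045),("railBL outer",(111,218),.045),("rail top outer R end",w(737,33),.045),("rail top inner",w(500,57),.045),("rail bottom inner",w(400,208),.045),("disc R",w(507,130),.04),("disc T",w(420,57),.04),
 ("stop face top L",w(697,45),.054),("stop face bot L",w(690,234),.054),("stop top right",w(757,45),.054),
 ("carrier -y top edge",w(48,66),.054),("carr -y bot",w(58,208),.054),("ridge TR",w(328,76),.062),("ridge BR",w(327,210),.062),("ridge TL",w(293,76),.062)]:
    print(n,st(onz(f,p,z)).round(1))
def cen(f,lo,hi,b):
    m=cv2.inRange(cv2.cvtColor(f["pixels"],cv2.COLOR_BGR2HSV),lo,hi);k=np.zeros_like(m);k[b[2]:b[3],b[0]:b[1]]=255;m&=k
    N,l,ss,ce=cv2.connectedComponentsWithStats(m);return ce[1+np.argmax(ss[1:,4])]
B={'w':(150,450,130,380),'s':(220,350,175,275),'g':(235,355,170,285)};F={'w':f,'s':s,'g':g}
for n,lo,hi in [("red",(0,150,60),(8,255,255)),("blue",(105,120,50),(125,255,255)),("green",(45,100,40),(80,255,255))]:
    c={k:cen(F[k],lo,hi,B[k]) for k in F}
    for a,b in ("ws","wg","sg"):
        p,e=tri(F[a],c[a],F[b],c[b]); print(n,a,b,st(p).round(1),round(e*1000,1))
```

```text
railTL outer [ -66.4 -146.5   45. ]
railBL outer [  -9.6 -148.5   45. ]
rail top outer R end [-65.7  86.9  45. ]
rail top inner [-59.1  22.4  45. ]
rail bottom inner [-16.1  -4.4  45. ]
disc R [-37.7  26.1  40. ]
disc T [-58.5   0.9  40. ]
stop face top L [-63.5  73.   54. ]
stop face bot L [-11.1  76.   54. ]
stop top right [-63.5  88.9  54. ]
carrier -y top edge [-57.9 -98.9  54. ]
carr -y bot [-18.7 -99.3  54. ]
ridge TR [-56.4 -24.4  62. ]
ridge BR [-20.4 -24.8  62. ]
ridge TL [-56.4 -33.4  62. ]
red w s [94.3 44.3 72. ] 2.3
red w g [93.5 45.3 73.3] 1.0
red s g [94.6 44.1 73.9] 2.4
blue w s [-36.2  45.1  70.1] 2.6
blue w g [-36.7  46.3  70.1] 0.1
blue s g [-36.   44.4  71. ] 2.0
green w s [-37.7 -30.1  57.7] 1.0
green w g [-38.1 -29.4  60.5] 0.7
green s g [-37.  -29.7  60.1] 1.8
```

The pale disc centred at stage y≈0 with radius ≈26 mm is cut off by the rails, so it is a flush light window and not an obstacle. The carrier measures 40x76 mm, with its +y end ≈99 mm short of the stop. The clip is shut and the post height is ≈0–2 mm. Next I'll go above the red roller with the fingers shut.

Request:
step_arm(
  increments=[
    [0.0,-0.118,0.064,0.02,0],
    [0.0,-0.118,0.064,0.02,0],
    [0.0,-0.118,0.064,0.02,0],
    [0.0,-0.118,0.064,0.0675,0],
    [0.0,-0.118,0.064,0.0675,0],
    [0.0,-0.118,0.064,0.0675,0],
  ],
  newtons=40,
)

```text
clock: 3.5
position: [0.6642, 0.0082, 0.2745]
orientation: [3.141, 0.001, 2.704]
wrist_force: [0.2, -0.4, 0.2]
gripper_width: -0.001
```

Run:
```python
from h import *
for n in("scene","side","wrist"):
    f=optics.grab_frame(n)
    if n=="scene": crop(f,240,350,190,270,6,"s2.png")
    elif n=="side": crop(f,250,360,140,230,6,"g2.png")
    else: cv2.imwrite("pics/w2.png",f["pixels"])
s=telemetry.state();print(s)
```

```text
{'clock': 3.65, 'qpos': array([-0.30846639,  0.63146629,  0.33755148,  1.62844857, -0.2483662 ,
        0.92132028,  1.25301789]), 'joint_velocities': array([-0.0004812 ,  0.00494751, -0.00084936,  0.00209154, -0.0025768 ,
       -0.0040733 ,  0.00136238]), 'tau': array([ 9.93177644e-03, -7.39663196e+01,  7.63274163e+00, -2.68149751e+01,
        2.03113822e-02,  2.18800223e-02, -5.57784704e-03]), 'position': array([0.66458776, 0.0082766 , 0.27527439]), 'orientation': array([3.14008388e+00, 2.36891374e-03, 2.70458389e+00]), 'wrist_force': array([ 0.37751111, -0.76378793, -0.08430179]), 'moment': array([-0.03205048,  0.01868665, -0.03182087]), 'gripper_width': -0.0006892935066641237}
```

View pics/s2.png

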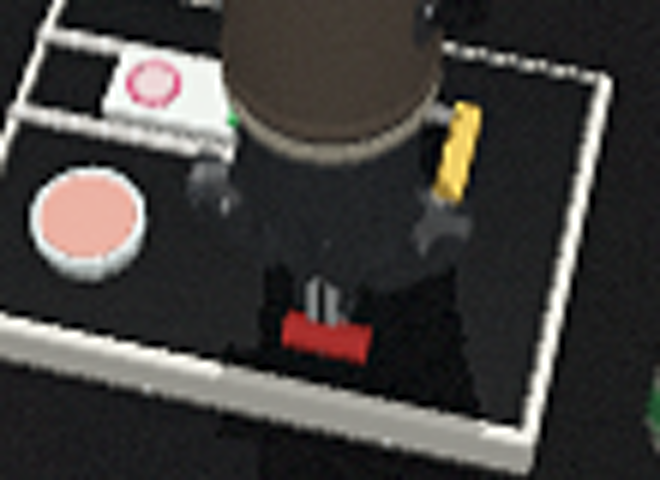

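View pics/g2.png

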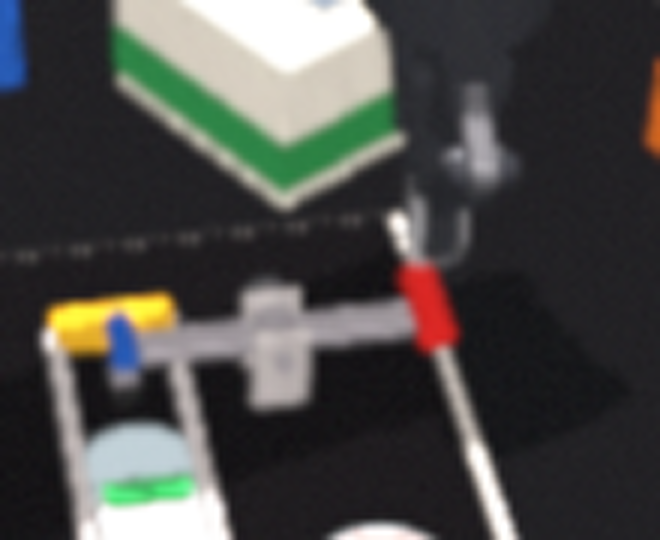

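View pics/w2.png

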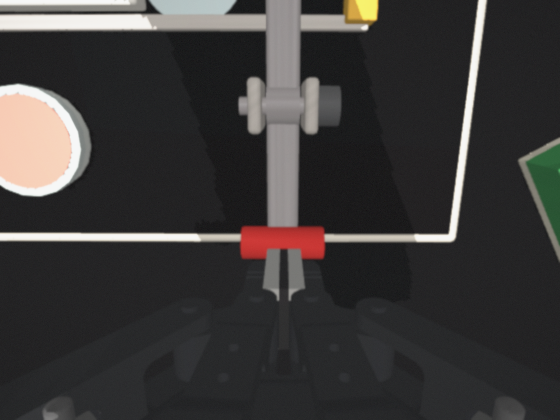

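Request:
step_arm(
  increments=[
    [0.0,0,0,0.005,0],
    [0.0,0,0,0.01,0],
    [0.0,0,0,0.014,0],
    [0,0,0,0.015,0],
    [0,0,0,0.016,0],
    [0,0,0,0.017,0],
    [0,0,0,0.018,0],
    [0,0,0,0.018,0],
  ],
)

```text
clock: 4.65
position: [0.6642, 0.0084, 0.2552]
orientation: [3.142, -0.0, 2.705]
wrist_force: [-0.9, -0.2, -0.4]
gripper_width: -0.002
```

Request:
step_arm(
  increments=[
    [0,0,0,0.001,0],
    [0,0,0,0.002,0],
    [0,0,0,0.003,0],
    [0,0,0,0.004,0],
    [0,0,0,0.005,0],
    [0,0,0,0.006,0],
  ],
)

```text
clock: 5.4
position: [0.6647, 0.0081, 0.2501]
orientation: [3.141, 0.002, 2.704]
wrist_force: [-0.6, -0.6, 6.3]
gripper_width: -0.001
```

Request:
step_arm(
  increments=[
    [0,0,0,0.001,0],
    [0,0,0,0.002,0],
    [0,0,0,0.003,0],
    [0,0,0,0.004,0],
    [0,0,0,0.005,0],
    [0,0,0,0.006,0],
    [0,0,0,0.007,0],
    [0,0,0,0.008,0],
    [0,0,0,0.009,0],
    [0,0,0,0.01,0],
    [0,0,0,0.011,0],
    [0,0,0,0.012,0],
  ],
)

```text
clock: 6.9
position: [0.6646, 0.0082, 0.2381]
orientation: [3.141, 0.002, 2.705]
wrist_force: [-0.4, -0.9, 6.6]
gripper_width: 0.003
```

Request:
step_arm(
  increments=[
    [0,0,0,0.001,0],
    [0,0,0,0.002,0],
    [0,0,0,0.003,0],
    [0,0,0,0.004,0],
    [0,0,0,0.0045,0],
  ],
)

```text
clock: 7.52
position: [0.6646, 0.0082, 0.2335]
orientation: [3.141, 0.002, 2.705]
wrist_force: [0.2, -0.2, 6.8]
gripper_width: 0.004
```

Request:
step_arm(
  increments=[
    [0,0,0,0.0005,0],
    [0,0,0,0.001,0],
  ],
)

```text
clock: 7.78
position: [0.6647, 0.0082, 0.2326]
orientation: [3.141, 0.002, 2.705]
wrist_force: [-0.4, -1.3, 6.5]
gripper_width: 0.001
```

Request:
step_arm(
  increments=[
    [0,0,0,0.0005,0],
    [0,0,0,0.001,0],
  ],
)

```text
clock: 8.02
position: [0.6647, 0.0082, 0.2316]
orientation: [3.141, 0.002, 2.705]
wrist_force: [-0.4, 0.1, 5.9]
gripper_width: -0.0
```

Request:
step_arm(
  increments=[
    [0,0,0,0.0005,0],
    [0,0,0,0.001,0],
  ],
)

```text
clock: 8.28
position: [0.6647, 0.0081, 0.2306]
orientation: [3.141, 0.002, 2.705]
wrist_force: [0.4, -0.4, 6.2]
gripper_width: 0.002
```

Request:
step_arm(
  increments=[
    [0,0,0,0.0005,0],
    [0,0,0,0.0005,0],
  ],
)

```text
clock: 8.52
position: [0.6648, 0.0081, 0.2304]
orientation: [3.141, 0.002, 2.704]
wrist_force: [-0.6, -1.1, 7.4]
gripper_width: 0.001
```

Request:
step_arm(
  increments=[
    [0,0,0,0.0005,0],
    [0,0,0,0.0005,0],
  ],
)

```text
clock: 8.78
position: [0.665, 0.008, 0.2302]
orientation: [3.141, 0.003, 2.704]
wrist_force: [-1.7, -0.5, 9.7]
gripper_width: 0.001
```

Request:
step_arm(
  increments=[
    [0,0,0,0.0001,0],
    [0,0,0,0.0001,0],
    [0,0,0,0.0001,0],
    [0,0,0,0.0001,0],
    [0,0,0,0.0001,0],
  ],
)

```text
clock: 9.4
position: [0.665, 0.008, 0.2302]
orientation: [3.14, 0.003, 2.704]
wrist_force: [-0.4, -1.1, 9.4]
gripper_width: 0.001
```

Run:
```python
from h import *
for i in range(4): print(telemetry.state()["wrist_force"]); f=optics.grab_frame("side")
crop(f,250,360,140,230,6,"g3.png")
```

```text
[-0.44616874 -1.13862774  9.3882346 ]
[-0.96530308 -0.86090715 10.21075067]
[ 0.21691334 -1.11528264 10.39832321]
[-1.29078157 -0.17311773 10.38785027]
```

View pics/g3.png

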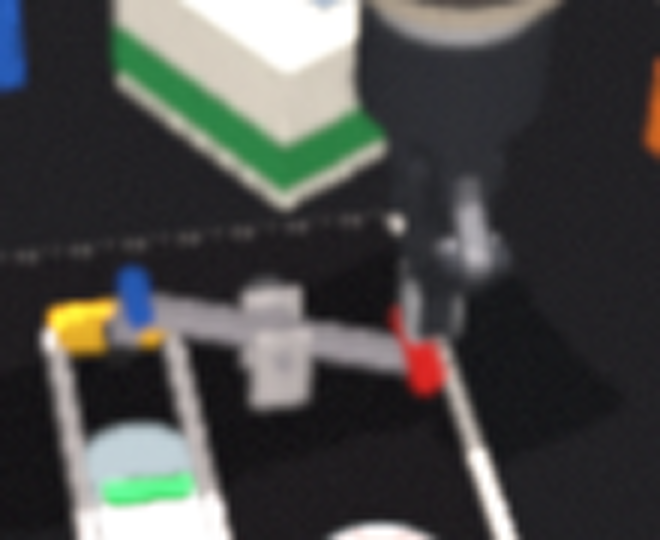

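The clip is home: force rose to ~10 N without further travel, the tip height matches, and the toe is up. I'll lift and go behind the carrier, turning the tool so the pad sides push along the guide.

Request:
step_arm(
  increments=[
    [0,0,0,-0.01,0],
    [0,0,0,-0.04,0],
    [0,0,0,-0.075,0],
    [0,0.04,-0.05,-0.075,0.17],
    [0,0.08,-0.1,-0.075,0.34],
    [0,0.131,-0.167,-0.075,0.52],
    [0,0.131,-0.167,-0.075,0.7],
    [0,0.131,-0.167,-0.075,0.88],
    [0,0.131,-0.167,-0.075,1.06],
    [0,0.131,-0.167,-0.075,1.24],
    [0,0.131,-0.167,-0.075,1.42],
    [0,0.131,-0.167,-0.075,1.571],
    [0,0.131,-0.167,-0.075,1.571],
    [0,0.131,-0.167,-0.075,1.571],
  ],
)

```text
clock: 11.35
position: [0.4748, -0.0874, 0.3037]
orientation: [-3.142, -0.0, 1.137]
wrist_force: [0.1, 0.1, 0.4]
gripper_width: 0.002
```

Run:
```python
from h import *
for n in("scene","side","wrist"):
    f=optics.grab_frame(n); np.save(n[0]+"4.npy",f)
    if n=="scene": crop(f,220,350,175,275,6,"s4.png")
    elif n=="side": crop(f,225,355,165,285,5,"g4.png")
    else: cv2.imwrite("pics/w4.png",f["pixels"])
s=telemetry.state();print(s["position"],s["orientation"],s["qpos"])
```

```text
[ 0.47481677 -0.08755305  0.3036984 ] [ 3.14153988e+00 -3.66537920e-04  1.13527553e+00] [-0.53839308  0.4054933   0.81082017  2.08014655 -0.40400698  0.81572121
  0.07962147]
```

View pics/w4.png

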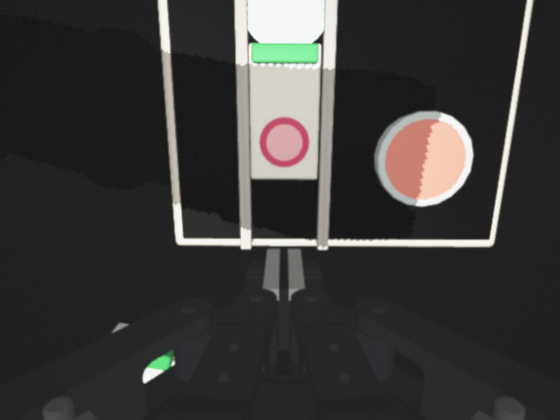

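View pics/g4.png

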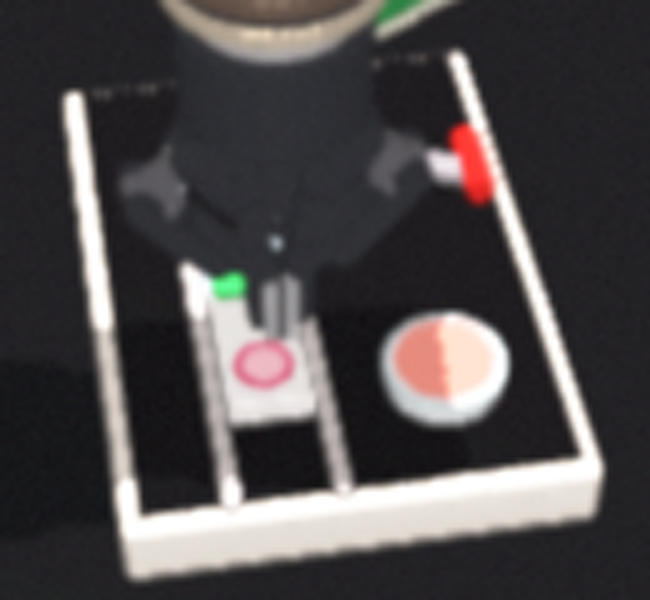

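Run:
```python
from h import *
f=np.load("w4.npy",allow_pickle=True).item()
O=np.array([0.5595,0.0073]);ya=-0.437
R=np.array([[np.cos(ya),-np.sin(ya)],[np.sin(ya),np.cos(ya)]])
st=lambda p:np.r_[(R.T@(p[:2]-O)),p[2:]]*1000
for p,z in [((251,179),.054),((318,179),.054),((237,247),.045),((330,247),.045),((250,63),.062),((318,63),.062)]: print(st(onz(f,p,z)).round(1))
print(st(np.array(telemetry.state()["position"])))
```

```text
[-56.  -99.4  54. ]
[-15.8 -99.4  54. ]
[ -66.9 -146.7   45. ]
[  -5.8 -146.6   45. ]
[-54.5 -34.8  62. ]
[-18.1 -34.7  62. ]
[ -36.58113465 -121.77919193  303.69839845]
```

Request:
step_arm(
  increments=[
    [0,0,0.001,0.04,0],
    [0,0,0.001,0.07,0],
    [0,0,0.001,0.083,0],
    [0,0,0.001,0.083,0],
    [0,0.005,0.001,0.083,0],
    [0,0.008,0.001,0.083,0],
    [0,0.008,0.001,0.083,0],
  ],
)

```text
clock: 12.38
position: [0.4795, -0.0802, 0.2211]
orientation: [3.141, -0.001, 1.135]
wrist_force: [-0.5, -0.1, -0.5]
gripper_width: -0.005
```

Run:
```python
from h import *
f=optics.grab_frame("side"); crop(f,225,355,165,285,5,"g5.png")
f=optics.grab_frame("wrist");cv2.imwrite("pics/w5.png",f["pixels"])
s=telemetry.state();print(s["position"],s["orientation"],s["wrist_force"])
```

```text
[ 0.47924296 -0.08052108  0.22090602] [ 3.14106251e+00 -2.99265107e-04  1.13415706e+00] [0.82564268 0.24589043 0.79610439]
```

View pics/g5.png

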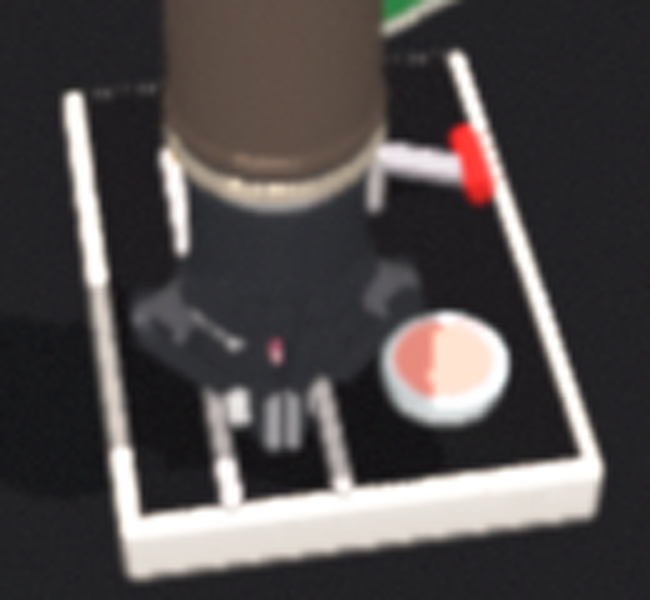

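View pics/w5.png

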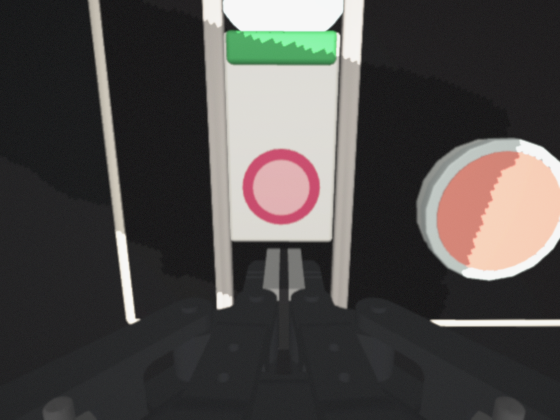

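Request:
step_arm(
  increments=[
    [0,0.002,0,0,0],
    [0,0.004,0,0,0],
    [0,0.006,0,0,0],
    [0,0.01,0,0,0],
    [0,0.015,0,0,0],
    [0,0.02,0,0,0],
    [0,0.025,0,0,0],
    [0,0.03,0,0,0],
    [0,0.035,0,0,0],
    [0,0.04,0,0,0],
    [0,0.045,0,0,0],
    [0,0.05,0,0,0],
    [0,0.055,0,0,0],
    [0,0.06,0,0,0],
    [0,0.065,0,0,0],
    [0,0.07,0,0,0],
  ],
)

```text
clock: 14.48
position: [0.5089, -0.0169, 0.2206]
orientation: [-3.142, -0.0, 1.134]
wrist_force: [-0.4, -1.0, 0.8]
gripper_width: 0.002
```

Run:
```python
from h import *
f=optics.grab_frame("side"); crop(f,225,355,165,285,5,"g6.png")
f=optics.grab_frame("wrist");cv2.imwrite("pics/w6.png",f["pixels"])
s=telemetry.state();print(s["position"],s["orientation"],s["wrist_force"])
```

```text
[ 0.50906496 -0.01645618  0.22053034] [-3.14155344e+00 -3.95572599e-04  1.13464383e+00] [0.98552974 0.05431269 0.29765675]
```

View pics/w6.png

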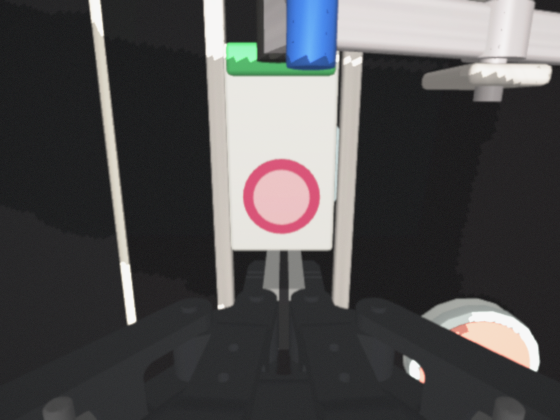

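View pics/g6.png

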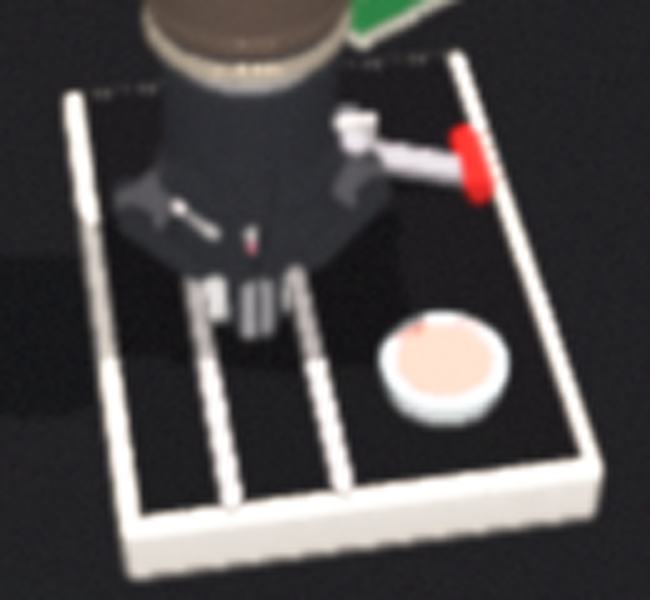

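Request:
step_arm(
  increments=[
    [0,0.003,0,0,0],
    [0,0.006,0,0,0],
    [0,0.009,0,0,0],
    [0,0.012,0,0,0],
    [0,0.015,0,0,0],
    [0,0.018,0,0,0],
    [0,0.021,0,0,0],
    [0,0.023,0,0,0],
    [0,0.025,0,0,0],
    [0,0.026,0,0,0],
    [0,0.027,0,0,0],
  ],
)

```text
clock: 15.95
position: [0.5202, 0.0072, 0.2206]
orientation: [-3.142, -0.0, 1.134]
wrist_force: [-0.3, -0.7, -1.1]
gripper_width: -0.003
```

Request:
step_arm(
  increments=[
    [0,0.0005,0,0,0],
    [0,0.001,0,0,0],
    [0,0.0015,0,0,0],
    [0,0.002,0,0,0],
  ],
)

```text
clock: 16.45
position: [0.521, 0.0091, 0.2206]
orientation: [3.142, -0.0, 1.134]
wrist_force: [-0.7, -0.7, -0.1]
gripper_width: 0.001
```

Request:
step_arm(
  increments=[
    [0,0.0005,0,0,0],
    [0,0.001,0,0,0],
  ],
)

```text
clock: 16.7
position: [0.5215, 0.01, 0.2206]
orientation: [3.142, -0.0, 1.134]
wrist_force: [-0.6, -0.8, -0.9]
gripper_width: 0.004
```

Request:
step_arm(
  increments=[
    [0,0.0005,0,0,0],
    [0,0.001,0,0,0],
  ],
)

```text
clock: 16.95
position: [0.5219, 0.0109, 0.2206]
orientation: [3.142, -0.0, 1.134]
wrist_force: [-0.8, -1.7, -0.4]
gripper_width: 0.0
```

Request:
step_arm(
  increments=[
    [0,0.0005,0,0,0],
    [0,0.0005,0,0,0],
  ],
)

```text
clock: 17.2
position: [0.5221, 0.0114, 0.2206]
orientation: [3.142, -0.0, 1.134]
wrist_force: [-0.1, 0.1, -0.5]
gripper_width: 0.002
```

Request:
step_arm(
  increments=[
    [0,0.0005,0,0,0],
    [0,0.0005,0,0,0],
  ],
)

```text
clock: 17.45
position: [0.5223, 0.0118, 0.2206]
orientation: [3.142, -0.0, 1.134]
wrist_force: [-0.4, -0.2, -0.4]
gripper_width: -0.001
```

Request:
step_arm(
  increments=[
    [0,0.0005,0,0,0],
    [0,0.0005,0,0,0],
  ],
)

```text
clock: 17.7
position: [0.5224, 0.0121, 0.2206]
orientation: [-3.142, 0.0, 1.134]
wrist_force: [-0.4, -2.8, 0.3]
gripper_width: 0.002
```

Request:
step_arm(
  increments=[
    [0,0.0005,0,0,0],
    [0,0.0005,0,0,0],
  ],
)

```text
clock: 17.95
position: [0.5225, 0.0122, 0.2206]
orientation: [-3.141, 0.001, 1.133]
wrist_force: [-2.2, -4.2, 1.7]
gripper_width: 0.001
```

Request:
step_arm(
  increments=[
    [0,0.0005,0,0,0],
    [0,0.0005,0,0,0],
  ],
)

```text
clock: 18.2
position: [0.5226, 0.0124, 0.2206]
orientation: [-3.141, 0.001, 1.133]
wrist_force: [-4.1, -5.4, 2.3]
gripper_width: 0.001
```

Request:
step_arm(
  increments=[
    [0,0.0004,0,0,0],
    [0,0.0004,0,0,0],
    [0,0.0004,0,0,0],
    [0,0.0004,0,0,0],
  ],
)

```text
clock: 18.7
position: [0.5226, 0.0125, 0.2206]
orientation: [-3.141, 0.001, 1.133]
wrist_force: [-2.8, -5.7, 2.5]
gripper_width: -0.002
```

Run:
```python
from h import *
for n in("scene","side","wrist"):
    print(telemetry.state()["wrist_force"]); f=optics.grab_frame(n)
    if n=="scene": crop(f,220,350,175,275,6,"s7.png")
    elif n=="wrist": cv2.imwrite("pics/w7.png",f["pixels"])
```

```text
[-2.76847422 -5.74507025  2.52346219]
[-3.19247866 -6.1830672   2.69612254]
[-4.26057941 -6.37140958  3.58519311]
```

View pics/w7.png

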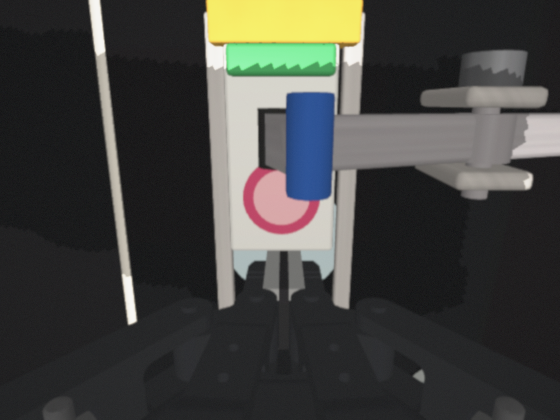

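View pics/s7.png

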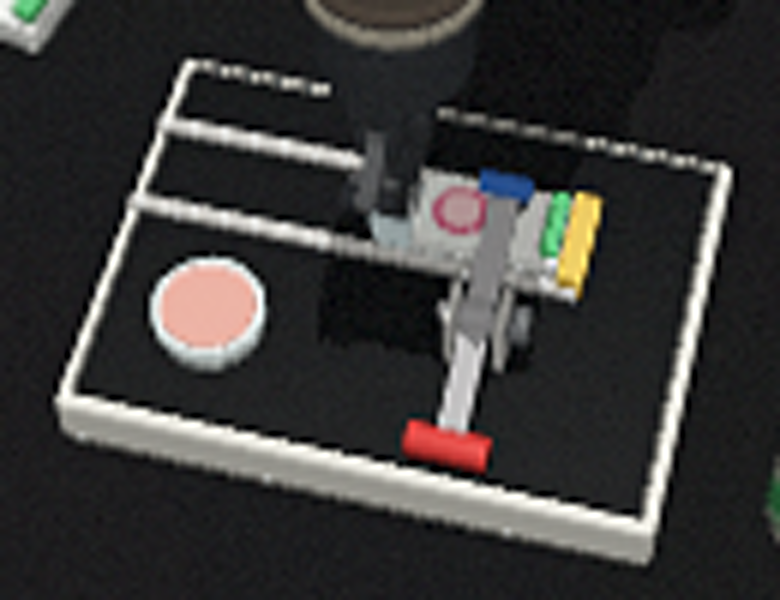

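The carrier bears on the yellow stop: green ridge next to it, ~7 N along the guide, toe still raised. Now I'll back off, lift, turn back and go above the toe.

Request:
step_arm(
  increments=[
    [0,-0.001,0,0,0],
    [0,-0.003,0,0,0],
    [0,-0.012,0,0,0],
    [0,-0.012,0,-0.03,0],
    [0,-0.012,0,-0.08,0],
    [0,-0.012,0,-0.08,-0.18],
    [0,-0.012,0,-0.08,-0.36],
    [0,0.01,0.002,-0.08,-0.54],
    [0,0.03,0.003,-0.08,-0.72],
    [0,0.056,0.0046,-0.08,-0.9],
    [0,0.056,0.0046,-0.08,-1.08],
    [0,0.056,0.0046,-0.08,-1.26],
    [0,0.056,0.0046,-0.08,-1.44],
    [0,0.056,0.0046,-0.08,-1.571],
    [0,0.056,0.0046,-0.08,-1.571],
    [0,0.056,0.0046,-0.08,-1.571],
  ],
)

```text
clock: 20.85
position: [0.551, 0.062, 0.3006]
orientation: [3.141, 0.0, 2.701]
wrist_force: [0.6, -0.3, 0.6]
gripper_width: -0.001
```

Run:
```python
from h import *
for n in("scene","side","wrist"):
    f=optics.grab_frame(n)
    if n=="scene": crop(f,220,350,175,275,6,"s8.png")
    elif n=="side": crop(f,225,355,165,285,5,"g8.png")
    elif n=="wrist": cv2.imwrite("pics/w8.png",f["pixels"])
O=np.array([0.5595,0.0073]);ya=-0.437
R=np.array([[np.cos(ya),-np.sin(ya)],[np.sin(ya),np.cos(ya)]])
s=telemetry.state();print(R.T@(s["position"][:2]-O),s["position"],s["orientation"],s["wrist_force"])
```

```text
[-0.0310246   0.04624115] [0.55096125 0.06232599 0.30058617] [3.14158938e+00 2.74463896e-05 2.70332154e+00] [ 0.67727837 -0.2688203   0.52038974]
```

View pics/w8.png

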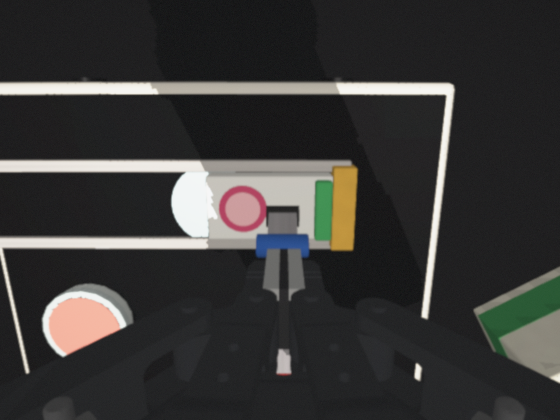

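View pics/g8.png

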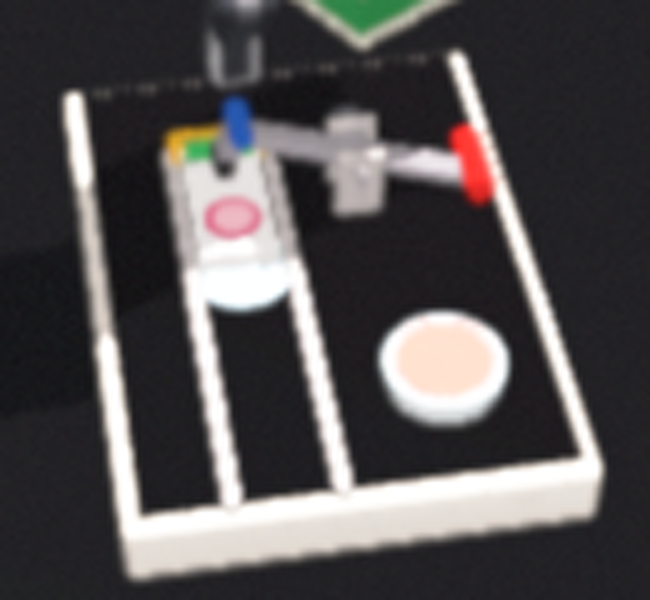

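Request:
step_arm(
  increments=[
    [0,0,0,0.008,0],
    [0,0,0,0.016,0],
    [0,0,0,0.021,0],
    [0,0,0,0.023,0],
    [0,0,0,0.024,0],
    [0,0,0,0.025,0],
    [0,0,0,0.025,0],
  ],
)

```text
clock: 21.88
position: [0.551, 0.0623, 0.2757]
orientation: [3.141, 0.0, 2.705]
wrist_force: [-0.1, -0.2, 0.2]
gripper_width: -0.001
```

Request:
step_arm(
  increments=[
    [0,0,0,0.001,0],
    [0,0,0,0.002,0],
    [0,0,0,0.003,0],
    [0,0,0,0.004,0],
  ],
)

```text
clock: 22.38
position: [0.5513, 0.0621, 0.2722]
orientation: [3.141, 0.001, 2.705]
wrist_force: [-0.9, -0.7, 5.7]
gripper_width: 0.001
```

Request:
step_arm(
  increments=[
    [0,0,0,0.001,0],
    [0,0,0,0.002,0],
    [0,0,0,0.003,0],
  ],
)

```text
clock: 22.75
position: [0.5513, 0.0621, 0.2691]
orientation: [3.141, 0.001, 2.705]
wrist_force: [-0.1, -0.1, 4.9]
gripper_width: 0.0
```

Request:
step_arm(
  increments=[
    [0,0,0,0.001,0],
    [0,0,0,0.002,0],
    [0,0,0,0.003,0],
  ],
)

```text
clock: 23.12
position: [0.5513, 0.0622, 0.2661]
orientation: [3.141, 0.001, 2.705]
wrist_force: [0.0, -1.0, 5.3]
gripper_width: -0.002
```

Request:
step_arm(
  increments=[
    [0,0,0,0.0005,0],
    [0,0,0,0.001,0],
  ],
)

```text
clock: 23.38
position: [0.5513, 0.0622, 0.2651]
orientation: [3.141, 0.001, 2.705]
wrist_force: [-0.4, 0.2, 5.2]
gripper_width: 0.002
```

Request:
step_arm(
  increments=[
    [0,0,0,0.0005,0],
    [0,0,0,0.001,0],
  ],
)

```text
clock: 23.62
position: [0.5513, 0.0622, 0.2641]
orientation: [3.141, 0.001, 2.705]
wrist_force: [-0.4, -0.6, 5.1]
gripper_width: -0.004
```

Request:
step_arm(
  increments=[
    [0,0,0,0.0005,0],
    [0,0,0,0.0005,0],
  ],
)

```text
clock: 23.88
position: [0.5513, 0.0622, 0.2635]
orientation: [3.141, 0.001, 2.705]
wrist_force: [-0.1, -0.3, 5.6]
gripper_width: 0.001
```

Request:
step_arm(
  increments=[
    [0,0,0,0.0005,0],
    [0,0,0,0.0005,0],
  ],
)

```text
clock: 24.12
position: [0.5512, 0.0622, 0.263]
orientation: [3.141, 0.001, 2.705]
wrist_force: [-0.7, 0.2, 4.8]
gripper_width: 0.001
```

Request:
step_arm(
  increments=[
    [0,0,0,0.0005,0],
    [0,0,0,0.0005,0],
  ],
)

```text
clock: 24.38
position: [0.5513, 0.0622, 0.2627]
orientation: [3.141, 0.001, 2.705]
wrist_force: [0.2, -0.1, 7.3]
gripper_width: -0.003
```

Request:
step_arm(
  increments=[
    [0,0,0,0.0004,0],
    [0,0,0,0.0004,0],
  ],
)

```text
clock: 24.62
position: [0.5514, 0.0621, 0.2625]
orientation: [3.141, 0.001, 2.704]
wrist_force: [-1.4, -0.7, 8.9]
gripper_width: 0.002
```

Request:
step_arm(
  increments=[
    [0,0,0,0.0002,0],
    [0,0,0,0.0004,0],
    [0,0,0,0.0004,0],
    [0,0,0,0.0004,0],
  ],
)

```text
clock: 25.12
position: [0.5515, 0.062, 0.2623]
orientation: [3.14, 0.002, 2.704]
wrist_force: [-1.4, -1.1, 12.6]
gripper_width: -0.002
```

Run:
```python
from h import *
for i in range(3): print(telemetry.state()["wrist_force"]); f=optics.grab_frame("side")
crop(f,225,355,165,285,5,"g9.png")
```

```text
[-1.35408672 -1.08698627 12.60820329]
[ 0.24283556 -1.1400302  11.92192135]
[-0.80609867 -1.34702991 11.31860271]
```

View pics/g9.png

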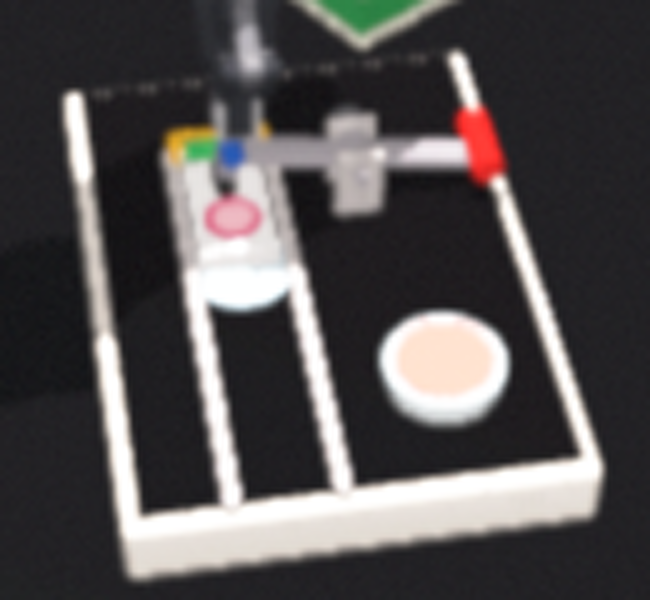

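Firmly pressed at ~11.5 N, with the foot on the carrier. Now I'll release straight up and check.

Request:
step_arm(
  increments=[
    [0,0,0,-0.001,0],
    [0,0,0,-0.003,0],
    [0,0,0,-0.01,0],
    [0,0,0,-0.04,0],
    [0,0,0,-0.08,0],
    [0,0,0,-0.08,0],
    [0,0,0,-0.08,0],
  ],
)

```text
clock: 26.15
position: [0.5507, 0.0624, 0.3411]
orientation: [3.142, -0.0, 2.705]
wrist_force: [-1.2, -0.7, -0.6]
gripper_width: 0.003
```

Run:
```python
from h import *
O=np.array([0.5595,0.0073]);ya=-0.437
R=np.array([[np.cos(ya),-np.sin(ya)],[np.sin(ya),np.cos(ya)]])
F={}
for n in("scene","side","wrist"):
    f=F[n]=optics.grab_frame(n)
    if n=="scene": cv2.imwrite("pics/sA.png",f["pixels"])
    elif n=="side": crop(f,225,355,165,285,5,"gA.png")
    elif n=="wrist": cv2.imwrite("pics/wA.png",f["pixels"])
def cen(f,lo,hi,b):
    m=cv2.inRange(cv2.cvtColor(f["pixels"],cv2.COLOR_BGR2HSV),lo,hi);k=np.zeros_like(m);k[b[2]:b[3],b[0]:b[1]]=255;m&=k
    N,l,ss,ce=cv2.connectedComponentsWithStats(m);return ce[1+np.argmax(ss[1:,4])]
p,e=tri(F["wrist"],cen(F["wrist"],(105,120,50),(125,255,255),(150,450,130,380)),F["side"],cen(F["side"],(105,120,50),(125,255,255),(235,355,170,285)))
print("blue",R.T@(p[:2]-O),p[2],e)
s=telemetry.state();print(s["clock"],s["position"],s["wrist_force"])
```

```text
blue [-0.03444263  0.04472565] 0.08901670471561376 0.0013273644795747982
26.3 [0.55055468 0.06229675 0.34030182] [-0.99363111 -0.22376639 -0.29572767]
```

View pics/wA.png

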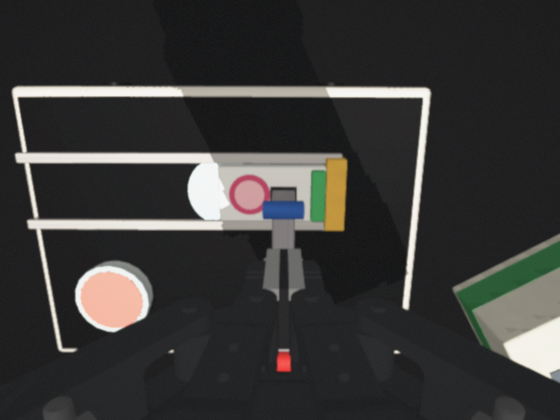

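View pics/gA.png

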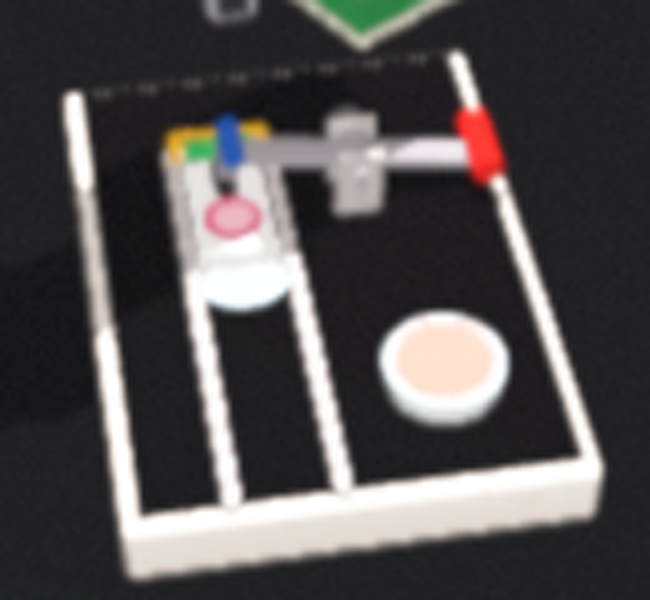

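View pics/sA.png

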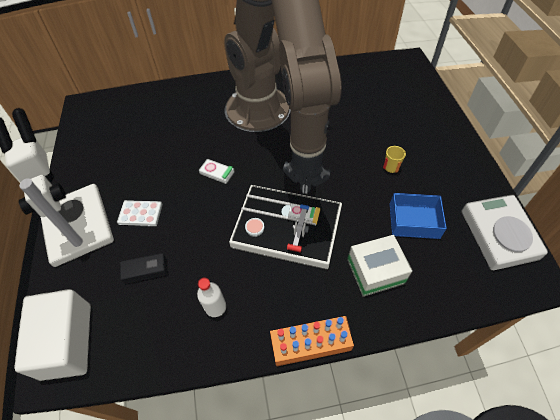

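The side and wrist views put the blue roller at z≈89 mm, but the contact height implied 83. I'll check that discrepancy before handing in.

Run:
```python
from h import *
O=np.array([0.5595,0.0073]);ya=-0.437
R=np.array([[np.cos(ya),-np.sin(ya)],[np.sin(ya),np.cos(ya)]])
F={n:optics.grab_frame(n) for n in("scene","side","wrist")}
B={'wrist':(150,450,130,280),'scene':(290,325,195,260),'side':(260,340,170,285)}
def cen(n,lo,hi):
    b=B[n];f=F[n];m=cv2.inRange(cv2.cvtColor(f["pixels"],cv2.COLOR_BGR2HSV),lo,hi);k=np.zeros_like(m);k[b[2]:b[3],b[0]:b[1]]=255;m&=k
    N,l,ss,ce=cv2.connectedComponentsWithStats(m);i=1+np.argmax(ss[1:,4]);print(n,ss[i],ce[i]);return ce[i]
for nm,lo,hi in [("blue",(105,120,50),(125,255,255)),("green",(45,100,40),(80,255,255)),("red",(0,150,60),(8,255,255))]:
    c={n:cen(n,lo,hi) for n in F if not(nm=="red" and n=="wrist")}
    for a,b in [("wrist","side"),("scene","side"),("wrist","scene")]:
        if a in c and b in c:
            p,e=tri(F[a],c[a],F[b],c[b]); print(nm,a,b,(1e3*(R.T@(p[:2]-O))).round(1),round(p[2]*1e3,1),round(e*1e3,1))
for z in (.084,.0945):
    q=np.r_[O+R@np.array([-.034 if z<.09 else -.029,.045]),z]
    print(z,[proj(F[n],q).round(1) for n in F])
g=F["side"]; crop(g,255,330,175,235,10,"gB.png")
```

```text
scene [300 204   9   6  35] [304.08571429 206.34285714]
side [268 187   5  11  40] [270.3   191.875]
wrist [263 201  40  17 661] [282.70499244 209.12859304]
blue wrist side [-34.4  44.7] 89.1 1.2
blue scene side [-32.1  45.1] 87.0 4.2
blue wrist scene [-33.1  44.1] 82.3 1.0
scene [310 207   5  11  33] [311.90909091 212.        ]
side [262 193   6   4  19] [264.84210526 194.47368421]
wrist [311 171  15  50 683] [317.87408492 195.40702782]
green wrist side [-41.4  68. ] 62.5 8.1
green scene side [-41.3  69.8] 55.1 9.2
green wrist scene [-35.7  68.5] 56.7 1.3
scene [290 244  12   8  68] [295.20588235 247.83823529]
side [316 187  10  15  95] [320.66315789 193.51578947]
red scene side [96.5 47.5] 60.5 0.7
0.084 [array([304.6, 205.8]), array([270.3, 193.4]), array([283.4, 208.5])]
0.0945 [array([304.4, 205.2]), array([272.2, 190. ]), array([283.3, 221.1])]
```

View pics/gB.png

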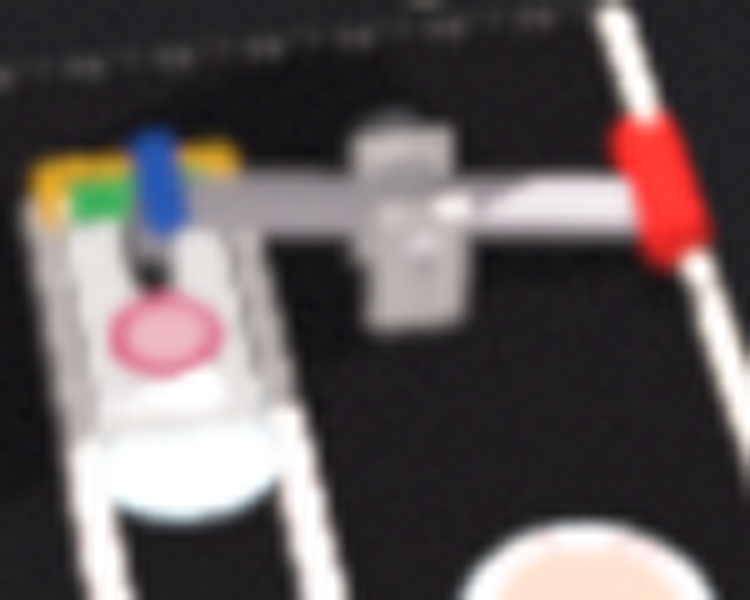

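The wrist and scene views fit z≈84 mm (expected pixel row 208.5, seen 209; an open toe would be at row 221). The red roller is ~12 mm lower than when shut on nothing, which fits a clip angle of ≈0.19. The clip is clamped, the carrier is seated and the arm is clear, so I'll hand in.

```bash
python3 -c "
from station import ticket,telemetry
print(telemetry.state()['wrist_force']); print(ticket.close_job())"
```

```text
[ 0.46401315 -1.06704102  1.07132154]
the job is handed in; nothing more can be done
None
```

I did all three steps and handed the job in at about 26 s. No verdict was reported.

- **Paddle:** I pressed the red paddle onto its stop and held it there at about 10 N for more than 0.6 s. The toe tipped fully up.
- **Carrier:** I slid it about 99 mm along the guide without lifting it, until it bore on the yellow stop at about 7–8 N, with the toe still raised.
- **Clamp:** I pressed the toe down at about 11–12.6 N, released straight up, and left the fingers about 80 mm clear.

**Last checks:**
- **Clip:** The wrist and scene views put the blue roller at a height of about 82 mm, close to the 84 mm expected on the seated carrier. The red roller is about 12 mm below its shut height, which suggests a clip angle of about 0.19 rad.
- **Carrier:** The green ridge sits against the stop, measured at stage y of about 68–70 mm against 70 expected.
- **Other things:** None looked moved, by eye, in the final scene picture.
- **Disagreement:** Pairings with the side view put the blue roller at 87–89 mm and fitted the green ridge poorly (8–9 mm between rays). I put this down to partly hidden, few-pixel blobs there and relied on the other views and the finger contact height of about 83 mm.
- **Not measured:** I could not read the foot's squeeze directly. I inferred it from the pressing force and from the clip not moving after release.

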